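# Charge the feed tray with steel balls and hold it at its detent

### The job

Pick up the white pouring cup by its stem, pour all six steel balls into the blue tray of the feed slide and stand the empty cup upright on the table again. Then take the slide's red knob and push the tray along its rail until the spring ball clicks into the notch at the green pointer, without running past it, and finish while still holding the knob there, with the six balls in the tray. Leave the other things on the bench where they are.

Things in the scene. Friction and masses are not known exactly. Their poses are not given: they have to be found in the camera images.
- cup: White open scoop-like pouring cup, loose, about 160 g. Origin: centre of its underside; x points from spout to handle, z up. Flat inner floor 50 mm (x) by 44 mm (y), 3 mm above the underside, walls 34 mm high, 50 mm wide outside. At -x a straight spout rises at 30 degrees to the lip. Tipped 50 to 60 degrees spout-down it empties. Starts at the right, spout away from the robot.
- cup_stem (a point): Middle of the top of the cup's black stem handle, 86 mm above the cup's underside (cup frame x = +37 mm). The black grip is 18 mm (x) by 16 mm (y), 28 to 86 mm above the underside; grip it from above across y.
- cup_lip (a point): Middle of the cup's pouring lip (cup frame x = -66 mm, z = 27 mm); the lip is 50 mm wide in y.
- feed_rail: Fixed straight aluminium feed rail lying on the left half of the table: bed 76 mm (x) by 300 mm (y) by 10 mm, with two steel guide bars and dark end stops up to 30 mm high. Origin: centre of its underside. Its y axis is the sliding direction, z up; place and yaw change. The carriage starts near its -y end.
- carriage: The sliding carriage on the rail: aluminium plate 66 mm (x) by 128 mm (y) with the red knob at its +y end and the blue tray behind it. Origin: below the knob, at the height of the table; axes as the rail's.
- slide (a joint): Carriage position along the rail's +y, 0 to 0.13 m (end stop); starts at 0 to 0.02, slides with about 1 to 3 N. A spring-loaded ball under the red knob runs on a brass strip; at the strip's 8 mm wide groove it drops in, pulls the carriage in (some 3 N) from up to 4 mm either side, then resists with 5 to 9 N. The groove's joint value differs each time.
- tray_floor (a point): Centre of the inner floor of the carriage's open blue tray, 32.5 mm above the table, axes as the rail's. Inside 68 mm (x) by 82 mm (y), walls 3 mm, rim 55.5 mm above the table. The tray lies 85 mm to -y of the red knob.
- knob_top (a point): Middle of the top of the carriage's red upright knob, 95 mm above the table, axes as the rail's. The red block is 24 mm (x) by 20 mm (y), 39 to 95 mm above the table; it can be gripped from above across either pair of faces.
- index (a point): Index point of the carriage: the spring ball's track below the red knob, 16 mm above the table, axes as the rail's. When its y in the notch's frame is 0 the carriage sits in the notch.
- notch (a point): The detent notch: middle of the groove across the brass strip in the middle of the rail, 16 mm above the table, axes as the rail's. A green pointer post (56 mm high, 51 mm to the +x side, beside the rail) stands level with the groove. The strip is set anew each time: the notch lies 45 to 105 mm to +y of where the index starts, always 25 mm or more short of the end stop.
- ball1_center (a point): Centre of steel ball 1 of 6 (14 mm across, 12 g), loose; starts in the cup.
- ball2_center (a point): Centre of steel ball 2 of 6 (14 mm across, 12 g), loose; starts in the cup.
- ball3_center (a point): Centre of steel ball 3 of 6 (14 mm across, 12 g), loose; starts in the cup.
- ball4_center (a point): Centre of steel ball 4 of 6 (14 mm across, 12 g), loose; starts in the cup.
- ball5_center (a point): Centre of steel ball 5 of 6 (14 mm across, 12 g), loose; starts in the cup.
- ball6_center (a point): Centre of steel ball 6 of 6 (14 mm across, 12 g), loose; starts in the cup.
- third_hand: Fixed third-hand stand (dark round foot, slanting arm with tweezers) between cup and rail, about 140 mm high and 190 mm long: carry the cup over or round it. Origin: under it, near its middle.
- bench_block: Small grey steel bench block, 64 x 64 x 18 mm, loose bystander at the back right of the work; origin under its centre.
- pliers: Red-handled flat pliers lying at the back right, about 48 x 135 x 12 mm, loose bystander; origin under the centre.
- brass_dish: Shallow brass dish, 67 mm across and 15 mm high, loose bystander at the back left; origin under its centre.

How it is judged:
By the outcome, as a careful person would: the job done as asked, in the order asked, and still so for the second after the job is handed in, while the arm keeps its last pose, push and grip.
It also fails if it takes over 72 s, if anything falls off the work surface, if the arm or the gripper's body presses on something with over 40 N, if the wrist force passes 120 N, or if a joint passes its speed limit or range.

### The arm

A 6-joint arm with a two-finger parallel gripper is mounted at the origin on a cart in front of the work surface, level with it; the furniture and walls round the work are solid. World frame = base frame: x ahead of the robot, y to its left, z up, the work surface at z = 0. Lengths are in m, angles in rad, forces in N, time in s.
With the tool pointing down it reaches from about 0.325 to 0.75 m from the base axis. Payload 7.6 kg.
Tool frame: the origin (TCP) lies on the centre line of the jaws, within the pads' length; the fingertips stand 22 mm ahead of it and the grasp point (between the pads) lies 3 mm ahead of it (bot.tcp_to_tips is the distance from the TCP to the fingertips, in m); z points along the fingers, y is the line along which they close (so a half turn about z gives the same grasp; the last joint's range is limited). The gripper opens to 85 mm and grips with 20 to 120 N. Pads are 22 mm wide; open, the fingers measure 114 mm over their backs; the gripper's body (76 mm by 85 mm) begins 54 mm behind the grasp point. The pads swing forward as they close: fully open they stand 13 mm farther back than shut.
Start: joints at [-1.201, 0.052, 1.401, -0, 1.689, -0.07], TCP at [0.224, -0.475, 0.253] pointing down, gripper open.
Joint ranges: [-2.9, 2.9], [-0.91, 2.17], [0.12, 2.37], [-1.06, 4.2], [0.26, 2.73], [-2.93, 2.93]. Speed limits (rad/s): [2.57, 2.57, 3.01, 3.14, 3.14, 3.14].

### API

Orientations are given as a unit quaternion [x, y, z, w].
In Python, from rig import bot gives the robot as it stands. The module is installed in compiled form; this text tells all that it offers.
- The arm moves only by the tool play_rows, never from a script. Its argument "commands" is a list of rows, each a list of 6 numbers: the shift along the tool's x, y, z normalised to -1 to 1, where 1 is 0.04 m, then the turn, a rotation vector about the tool's x, y, z normalised to -1 to 1, where 1 is 0.15 rad. In form: [[tx, ty, tz, ax, ay, az], ...]. A call has 1 to 12 rows; each row shifts and turns the commanded pose from where the row before left it, along the tool's axes as they then stand; what a row does not reach is not made up. A row lasts 1/10 s, in which the tool goes at most 50 mm and 8.59 degrees, less where a joint would pass 70% of its speed; a pose out of reach is approached as far as the arm can. A call with a number of a shift or a turn outside -1 to 1 is refused whole. A call with a gripper value outside its range is refused whole. "fingers" is the finger opening in mm, from 0 to 85.4, set as the call begins (left out, the last holds). The fingers move at their own pace and stop on an object; "force" is the grip in N (left out, the last holds). Time passes only in rows, so rows that do not move let the fingers close. It gives the time, the measured TCP pose, the force, the opening and the grip force at its end, in the units of the state.
- bot.read_state(): the state, without advancing time (a new reading comes with each control period).
- bot.snapshot(name): name is "side" or "top" or "wrist"; returns (picture, depth): 400x640x3 uint8, blue, green, red; 400x640 float32, m along the optical axis (not along the pixel's ray), 0 where there is no reading.
- bot.calibration(name): a dict with "fx", "fy", "cx", "cy" (pixels), "k1" (the pictures are not rectified: a ray, as slopes to the right and down, at radius r is drawn at 1 + k1 r^2 times it, then the intrinsics apply), "R" (3x3) and "t" (3): a world point X has camera coordinates R X + t. Camera axes: x right, y down, z forward; pixel columns grow to the right and rows downward; lengths in m; the calibration is good to about 2 mm. A picture is of the moment at which its call begins: read the wrist's pose just before it. calibration takes no time and is no camera call; for the wrist camera it gives the pose at the moment of the call.
- bot.close_job(): hands the job in; it is judged then, once.
Trained networks look in the newest picture that a camera, given by its name, has taken for a name from the list of things; names that differ only in an ending like _2 or _b are one class to them, and where a whole thing is asked for, a point or a joint stands for the part that bears it (a point fixed in the world has none). Each returns a list of dicts, best first, with "p" (0 to 1); they miss things now and then, are a little off and sometimes report something else, mostly with a low value. They report only what shows in the picture. A call takes as long as a camera call.
- bot.recognise(target, camera): "position" ([x, y, z] in m, in world coordinates, good to about 4 mm: the middle of the surface that is visible of it).
- bot.landmark_of(target, camera): "position" ([x, y, z] in m, in world coordinates, good to about 4 mm: a listed point, or the origin of a listed thing).
The state is a dict: "time_s": time; "qpos": joint angles; "qd": joint speeds; "tau": joint torques, N m; "position": TCP position; "tool_rot": TCP orientation; "contact_force": force on the tool from outside, world axes, zero at the start; "wrist_torque": the same for the moment, N m; "gripper_width": finger opening in m; "gripper_force": force on a finger pad.
Only numpy, scipy, OpenCV 4.12 (cv2) and the standard library are available. Lean on these libraries where they do the work, as an engineer would, in place of code of your own. Each camera call takes 0.05 s, during which the arm holds its last target. There are 200 camera calls.

## Working session

There is one attempt and no reset: what is moved stays moved. The work goes in short steps, Python scripts to look and compute and a tool call to move; the robot and the scene stay as the last step left them, time stands still between calls to the robot, and variables do not carry over. Pictures are saved under pics/ and viewed, at most 10 in all, crops included, and the job is handed in when it is done.

Besides the shell and the picture viewer there is one more tool, called as a command line: name --pt "numbers of a row" for each row, then --argument value for the rest. play_rows: Moves the arm, as the interface text tells. Its arguments: {"type":"object","properties":{"commands":{"type":"array","items":{"type":"array","items":{"type":"number","minimum":-1,"maximum":1}}},"fingers":{"type":"number"},"force":{"type":"number"}},"required":["commands"]}

```bash
mkdir -p pics; cat > h.py <<'E'
import numpy as np, cv2
from rig import bot
np.set_printoptions(precision=4,suppress=True)
def snap(n,f=None):
    im,d=bot.snapshot(n)
    if f: cv2.imwrite('pics/'+f,im)
    return im,d
def proj(n,X):
    c=bot.calibration(n);p=np.array(c['R'])@np.array(X)+np.array(c['t']).ravel();s=p[:2]/p[2]
    s=s*(1+c['k1']*(s@s));return np.array([c['fx']*s[0]+c['cx'],c['fy']*s[1]+c['cy']])
def unproj(n,u,v,d,c=None):
    c=c or bot.calibration(n);q=np.array([(u-c['cx'])/c['fx'],(v-c['cy'])/c['fy']]);s=q.copy()
    for _ in range(20): s=q/(1+c['k1']*(s@s))
    return np.array(c['R']).T@(np.array([s[0]*d,s[1]*d,d])-np.array(c['t']).ravel())
E
python3 - <<'E'
from h import *
s=bot.read_state();print(s)
for n in('top','side'):
    im,d=snap(n,n+'1.png')
    for t in['cup','cup_stem','cup_lip','feed_rail','tray_floor','knob_top','notch','third_hand']:
        r=bot.landmark_of(t,n)[:2]
        print(n,t,[(np.round(a['position'],4).tolist(),round(a['p'],2),proj(n,a['position']).round().tolist()) for a in r])
E
```

```text
{'time_s': 0.0, 'qpos': array([-1.2013,  0.0528,  1.4017,  0.    ,  1.6886, -0.0703]), 'qd': array([-0.0007, -0.0015,  0.0016, -0.0009,  0.0004, -0.0009]), 'tau': array([  0.0002, -38.1669, -36.0185,  -0.0001,   0.0061,  -0.    ]), 'position': array([ 0.2235, -0.4748,  0.2525]), 'tool_rot': array([ 0.9759,  0.2181, -0.0001, -0.0008]), 'contact_force': array([-0.3046,  0.2199, -0.1433]), 'wrist_torque': array([0.0422, 0.0271, 0.0132]), 'gripper_force': 0.0, 'gripper_width': 0.08546126213773489}
top cup [([0.4871, -0.2546, -0.0033], 0.79, [399.0, 223.0]), ([0.499, 0.2131, 0.0169], 0.23, [230.0, 224.0])]
top cup_stem [([0.4533, -0.2485, 0.0856], 0.64, [405.0, 237.0])]
top cup_lip [([0.5506, -0.2722, 0.0281], 0.91, [407.0, 200.0])]
top feed_rail [([0.5026, 0.2185, -0.0028], 0.73, [229.0, 222.0]), ([0.6521, -0.1446, 0.001], 0.55, [358.0, 165.0])]
top tray_floor [([0.5139, 0.1324, 0.0348], 0.72, [258.0, 217.0])]
top knob_top [([0.5038, 0.2153, 0.0965], 0.89, [222.0, 222.0]), ([0.4869, -0.2502, 0.0096], 0.58, [399.0, 224.0])]
top notch [([0.4935, 0.2729, 0.0149], 0.51, [208.0, 226.0])]
top third_hand [([0.6526, -0.1422, 0.0041], 0.64, [358.0, 165.0])]
side cup [([0.4849, -0.2589, 0.0029], 0.73, [381.0, 203.0])]
side cup_stem [([0.4529, -0.2508, 0.0875], 0.69, [392.0, 181.0])]
side cup_lip [([0.5483, -0.2733, 0.0251], 0.9, [365.0, 188.0]), ([0.4848, -0.2564, 0.0001], 0.51, [381.0, 204.0])]
side feed_rail [([0.5001, 0.2205, 0.0043], 0.95, [277.0, 284.0])]
side tray_floor [([0.515, 0.133, 0.0306], 0.89, [295.0, 254.0])]
side knob_top [([0.5045, 0.2175, 0.0958], 0.72, [275.0, 250.0])]
side notch [([0.4983, 0.2653, 0.0218], 0.59, [265.0, 289.0])]
side third_hand []
```

View pics/top1.png

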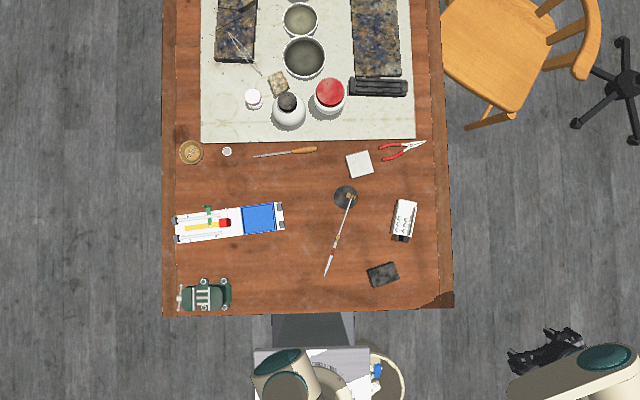

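View pics/side1.png

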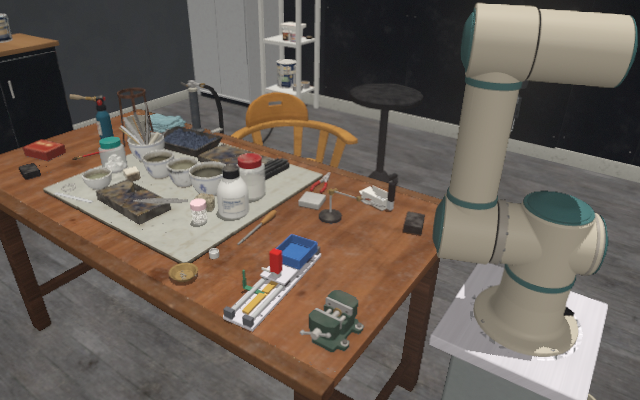

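The top view shows the cup at (403,220), the rail at (228,222), the knob at (224,222), the pointer at (208,213), and the third hand running from (346,195) to (326,275). The side view agrees with this. First I'll move above the stem.

```bash
cat >> h.py <<'E'
from scipy.spatial.transform import Rotation as Ro
def down(az): # tool z down, tool x at azimuth az (deg)
    a=np.radians(az);return Ro.from_matrix(np.array([[np.cos(a),np.sin(a),0],[np.sin(a),-np.cos(a),0],[0,0,-1]]).T)
def cur():
    s=bot.read_state();return np.array(s['position']),Ro.from_quat(s['tool_rot'])
def plan(p0,R0,p1,R1,n,ease=True):
    # n rows along straight line, rows rounded; returns rows
    rv=(R0.inv()*R1).as_rotvec();P,R=p0.copy(),R0;out=[]
    for i in range(1,n+1):
        f=i/n; f=f*f*(3-2*f) if ease else f
        T=p0+(p1-p0)*f;RT=R0*Ro.from_rotvec(rv*f)
        d=R.inv().apply(T-P)/.04;w=(R.inv()*RT).as_rotvec()/.15
        r=np.round(np.r_[d,w],2)+0;out.append(r.tolist())
        P=P+R.apply(r[:3]*.04);R=R*Ro.from_rotvec(r[3:]*.15)
    print('max',np.abs(out).max());print(str(out).replace(' ',''));return P,R
E
python3 - <<'E'
from h import *
p,R=cur()
plan(p,R,np.array([.44,-.248,.24]),down(-13.5),12)
E
```

```text
max 0.79
[[0.14,-0.06,0.01,0.0,0.0,0.09],[0.4,-0.16,0.01,0.0,0.0,0.24],[0.59,-0.26,0.03,0.0,0.0,0.37],[0.72,-0.37,0.04,0.0,0.0,0.47],[0.78,-0.47,0.04,0.0,0.0,0.52],[0.79,-0.57,0.04,0.0,0.0,0.56],[0.74,-0.63,0.04,0.0,0.0,0.56],[0.64,-0.65,0.04,0.0,0.0,0.53],[0.52,-0.62,0.03,0.0,0.0,0.46],[0.38,-0.52,0.03,0.0,0.0,0.37],[0.24,-0.36,0.02,0.0,0.0,0.24],[0.08,-0.13,0.0,0.0,0.0,0.09]]
```

play_rows --pt "0.14 -0.06 0.01 0 0 0.09" --pt "0.4 -0.16 0.01 0 0 0.24" --pt "0.59 -0.26 0.03 0 0 0.37" --pt "0.72 -0.37 0.04 0 0 0.47" --pt "0.78 -0.47 0.04 0 0 0.52" --pt "0.79 -0.57 0.04 0 0 0.56" --pt "0.74 -0.63 0.04 0 0 0.56" --pt "0.64 -0.65 0.04 0 0 0.53" --pt "0.52 -0.62 0.03 0 0 0.46" --pt "0.38 -0.52 0.03 0 0 0.37" --pt "0.24 -0.36 0.02 0 0 0.24" --pt "0.08 -0.13 0 0 0 0.09" --fingers 60 --force 50

```text
time_s: 2.1
position: [0.441, -0.2465, 0.2399]
tool_rot: [0.993, -0.117, -0.0, -0.0]
contact_force: [-0.3, 0.2, -0.1]
gripper_width: 0.06
gripper_force: 0.0
```

```bash
python3 - <<'E'
from h import *
p,R=cur();print(p,R.as_matrix())
im,d=snap('wrist','w1.png')
for t in['cup','cup_stem','cup_lip']:
    for r in bot.landmark_of(t,'wrist')[:1]:print(t,np.round(r['position'],4),r['p'],proj('wrist',r['position']).round())
E
```

```text
[ 0.441  -0.2465  0.2399] [[ 0.9727 -0.2321 -0.0001]
 [-0.2321 -0.9727  0.0003]
 [-0.0001 -0.0003 -1.    ]]
cup [ 0.4885 -0.257  -0.0012] 0.64 [316. 140.]
cup_stem [ 0.449  -0.2539  0.0903] 0.95 [321. 185.]
cup_lip [ 0.5523 -0.2743  0.0273] 0.89 [316.  81.]
```

View pics/w1.png

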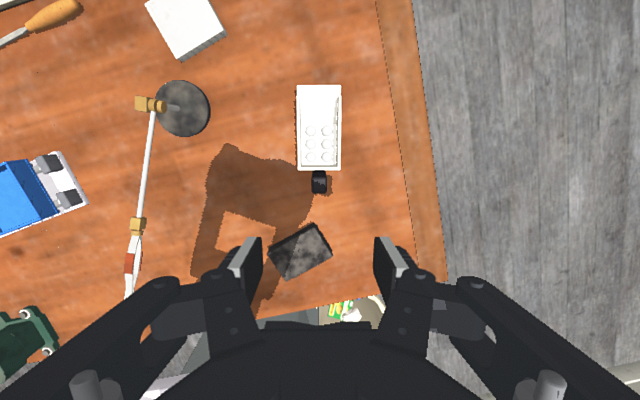

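The wrist view shows the cup upright in the image, spanning (296–341, 84–170), with its six balls near (317,143). The black stem is at (319,183). I'll refine its position with depth.

```bash
python3 - <<'E'
from h import *
im,d=snap('wrist');c=bot.calibration('wrist')
P=lambda u,v:unproj('wrist',u,v,d[v,u],c)
pts=[(P(u,v),im[v,u].max()) for v in range(70,205) for u in range(280,360) if d[v,u]>0]
X=np.array([a for a,_ in pts]);b=np.array([k for _,k in pts])
s=X[(X[:,2]>.07)];print('stem top',len(s),s.min(0),s.max(0),np.median(s,0),s.mean(0))
for m in [(s,'stem'),(X[(X[:,2]>.018)],'cup')]:
    r=cv2.minAreaRect((m[0][:,:2]*1000).astype(np.float32));print(m[1],r)
print('z top',np.percentile(s[:,2],[5,50,95]), 'wallz',np.percentile(X[(X[:,2]>.015)&(X[:,2]<.06)][:,2],[50,90,99]))
E
```

```text
stem top 291 [ 0.4396 -0.259   0.0705] [ 0.4584 -0.2412  0.0867] [ 0.4502 -0.2505  0.0846] [ 0.45   -0.2504  0.0837]
stem ((449.3265686035156, -250.20858764648438), (15.480292320251465, 16.907257080078125), 76.50613403320312)
cup ((495.5272216796875, -260.9766540527344), (50.241329193115234, 111.76844024658203), 76.81713104248047)
z top [0.0764 0.0846 0.086 ] wallz [0.0237 0.0335 0.0522]
```

```bash
python3 - <<'E'
from h import *
p,R=cur()
plan(p,R,np.array([.4493,-.2503,.067]),down(-13.3),10)
E
```

```text
max 0.65
[[0.01,0.0,0.12,0.0,0.0,0.0],[0.02,0.0,0.33,0.0,0.0,0.0],[0.02,0.0,0.49,0.0,0.0,-0.01],[0.04,-0.01,0.58,0.0,0.0,0.0],[0.03,0.0,0.64,0.0,0.0,0.0],[0.04,0.0,0.65,0.0,0.0,-0.01],[0.03,0.0,0.58,0.0,0.0,0.0],[0.03,0.0,0.49,0.0,0.0,0.0],[0.02,-0.01,0.33,0.0,0.0,0.0],[0.0,0.0,0.12,0.0,0.0,0.0]]
```

play_rows --pt "0.05 0.04 0.12 0 0 0" --pt "0.02 0 0.33 0 0 0" --pt "0.02 0 0.49 0 0 -0.01" --pt "0.03 0 0.58 0 0 0" --pt "0.03 0 0.64 0 0 0" --pt "0.03 0 0.65 0 0 0" --pt "0.03 0 0.58 0 0 0" --pt "0.03 0 0.49 0 0 0" --pt "0 0 0.33 0 0 0" --pt "0 0 0.12 0 0 0" --pt "0 0 0 0 0 0"

```text
time_s: 3.45
position: [0.4488, -0.2518, 0.0663]
tool_rot: [0.993, -0.117, -0.0, -0.0]
contact_force: [0.1, 0.0, -0.6]
gripper_width: 0.0603
gripper_force: 0.0
```

play_rows --pt "0 0 0 0 0 0" --pt "0 0 0 0 0 0" --pt "0 0 0 0 0 0" --pt "0 0 0 0 0 0" --pt "0 0 0 0 0 0" --pt "0 0 0 0 0 0" --pt "0 0 0 0 0 0" --pt "0 0 0 0 0 0" --fingers 5 --force 60

```text
time_s: 4.25
position: [0.4494, -0.252, 0.0676]
tool_rot: [0.993, -0.117, 0.0, 0.0]
contact_force: [-1.4, 2.0, 6.5]
gripper_width: 0.0151
gripper_force: 60.6
```

```bash
python3 - <<'E'
from h import *
p,R=cur();s=bot.read_state();print(p,R.as_matrix(),s['gripper_width'],s['gripper_force'])
im,d=snap('top');im,d=snap('side')
for n in('top','side'):
  for t in['tray_floor','knob_top','feed_rail','notch','cup_lip','cup_stem']:
    for r in bot.landmark_of(t,n)[:1]:print(n,t,np.round(r['position'],4),round(r['p'],2))
q=plan(p,R,np.array([p[0],p[1],.26]),R,8)
E
```

```text
[ 0.4494 -0.252   0.0676] [[ 0.9728 -0.2316  0.0009]
 [-0.2316 -0.9728 -0.0006]
 [ 0.001   0.0004 -1.    ]] 0.01509532082550896 60.55566072463989
top tray_floor [0.5152 0.1299 0.0295] 0.82
top knob_top [0.5055 0.2145 0.0955] 0.59
top feed_rail [ 0.5036  0.2179 -0.0013] 0.86
top notch [0.4956 0.2716 0.0142] 0.49
top cup_lip [ 0.5486 -0.2722  0.0255] 0.73
top cup_stem [ 0.45   -0.2492  0.0837] 0.6
side tray_floor [0.5129 0.1343 0.0309] 0.86
side knob_top [0.5027 0.2143 0.0964] 0.84
side feed_rail [0.5035 0.2211 0.0026] 0.83
side notch [0.5004 0.2706 0.0221] 0.87
side cup_lip [ 0.5487 -0.2728  0.0247] 0.59
side cup_stem [ 0.4521 -0.2509  0.088 ] 0.7
max 0.89
[[0.0,0.0,-0.21,0.0,0.0,0.0],[0.0,0.0,-0.54,0.0,0.0,0.0],[0.0,0.0,-0.77,0.0,0.0,0.0],[0.0,0.0,-0.88,0.0,0.0,0.0],[0.0,0.0,-0.89,0.0,0.0,0.0],[0.0,0.0,-0.77,0.0,0.0,0.0],[0.0,0.0,-0.54,0.0,0.0,0.0],[0.0,0.0,-0.21,0.0,0.0,0.0]]
```

play_rows --pt "0 0 -0.21 0 0 0" --pt "0 0 -0.54 0 0 0" --pt "0 0 -0.77 0 0 0" --pt "0 0 -0.88 0 0 0" --pt "0 0 -0.89 0 0 0" --pt "0 0 -0.77 0 0 0" --pt "0 0 -0.54 0 0 0" --pt "0 0 -0.21 0 0 0"

```text
time_s: 5.75
position: [0.4495, -0.2521, 0.2618]
tool_rot: [0.993, -0.117, 0.001, 0.001]
contact_force: [0.1, -0.5, -2.3]
gripper_width: 0.0153
gripper_force: 59.7
```

```bash
python3 - <<'E'
from h import *
p,R=cur();s=bot.read_state();print(p,s['gripper_width'],s['gripper_force'],s['contact_force'])
q=plan(p,R,np.array([.400,.118,.26]),down(7.1),18)
E
```

```text
[ 0.4495 -0.2521  0.2618] 0.015331837491339966 59.74745750427246 [ 0.1153 -0.5141 -2.3158]
max 0.76
[[-0.03,-0.08,0.0,0.0,0.0,-0.02],[-0.08,-0.22,0.0,0.0,0.0,-0.06],[-0.13,-0.35,0.0,0.0,0.0,-0.1],[-0.17,-0.46,0.0,0.0,0.0,-0.12],[-0.18,-0.55,0.0,0.0,0.0,-0.15],[-0.19,-0.63,0.01,0.0,0.0,-0.17],[-0.2,-0.69,0.0,0.0,-0.01,-0.18],[-0.18,-0.73,0.0,0.01,0.0,-0.19],[-0.17,-0.76,0.0,0.0,0.0,-0.2],[-0.14,-0.76,0.01,0.0,0.0,-0.2],[-0.12,-0.75,0.0,0.0,0.0,-0.19],[-0.1,-0.71,0.0,0.0,0.0,-0.19],[-0.06,-0.65,0.01,0.0,-0.01,-0.16],[-0.05,-0.58,0.0,0.0,0.0,-0.15],[-0.02,-0.49,0.0,0.0,0.0,-0.13],[-0.02,-0.37,0.0,0.0,0.0,-0.09],[0.0,-0.24,0.0,0.0,0.0,-0.06],[0.0,-0.08,0.0,0.0,0.0,-0.02]]
```

play_rows --pt "-0.03 -0.08 0 0 0 -0.02" --pt "-0.08 -0.22 0 0 0 -0.06" --pt "-0.13 -0.35 0 0 0 -0.1" --pt "-0.17 -0.46 0 0 0 -0.12" --pt "-0.18 -0.55 0 0 0 -0.15" --pt "-0.19 -0.63 0 0 0 -0.17" --pt "-0.2 -0.69 0 0 0 -0.18" --pt "-0.18 -0.73 0 0 0 -0.19" --pt "-0.17 -0.76 0 0 0 -0.2"

```text
time_s: 6.65
position: [0.4233, -0.0646, 0.2581]
tool_rot: [1.0, -0.026, -0.001, -0.0]
contact_force: [1.4, -0.5, -2.8]
gripper_width: 0.0151
gripper_force: 59.6
```

play_rows --pt "-0.14 -0.76 0 0 0 -0.2" --pt "-0.12 -0.75 0 0 0 -0.19" --pt "-0.1 -0.71 0 0 0 -0.19" --pt "-0.06 -0.65 0 0 0 -0.16" --pt "-0.05 -0.58 0 0 0 -0.15" --pt "-0.02 -0.49 0 0 0 -0.13" --pt "-0.02 -0.37 0 0 0 -0.09" --pt "0 -0.24 0 0 0 -0.06" --pt "0 -0.08 0 0 0 -0.02" --pt "0 0 0 0 0 0"

```text
time_s: 7.65
position: [0.3994, 0.1185, 0.2589]
tool_rot: [0.998, 0.062, -0.0, 0.0]
contact_force: [0.0, -0.9, -3.2]
gripper_width: 0.015
gripper_force: 59.7
```

```bash
python3 - <<'E'
from h import *
p,R=cur();print(p,R.as_matrix())
im,d=snap('wrist','w2.png')
for t in['tray_floor','knob_top','notch','cup_lip','index']:
    for r in bot.landmark_of(t,'wrist')[:1]:print(t,np.round(r['position'],4),round(r['p'],2),proj('wrist',r['position']).round())
c=bot.calibration('wrist');V,U=np.nonzero(d>0)
hsv=cv2.cvtColor(im,cv2.COLOR_BGR2HSV)
def pts(lo,hi):
    m=cv2.inRange(hsv,lo,hi);V,U=np.nonzero((m>0)&(d>0));return np.array([unproj('wrist',u,v,d[v,u],c) for u,v in zip(U[::2],V[::2])])
for nm,lo,hi in(('blue',(105,120,40),(125,255,255)),('red',(0,200,60),(4,255,255)),('green',(55,120,30),(85,255,255))):
    X=pts(lo,hi);X=X[(X[:,2]>.012)&(X[:,2]<.11)]
    if len(X)<5: print(nm,len(X)); continue
    if nm!='green': X=X[X[:,2]>(.05 if nm=='blue' else .085)]
    print(nm,len(X),np.median(X,0),X.min(0),X.max(0),cv2.minAreaRect((X[:,:2]*1000).astype(np.float32)))
E
```

```text
[0.3994 0.1185 0.2589] [[ 0.9923  0.1238 -0.0007]
 [ 0.1238 -0.9923 -0.0003]
 [-0.0007  0.0003 -1.    ]]
knob_top [0.5029 0.2172 0.0923] 0.69 [228.  75.]
notch [0.4974 0.2705 0.014 ] 0.8 [204.  86.]
cup_lip [0.5047 0.1316 0.2207] 0.73 [315.  47.]
index [0.4992 0.2189 0.0113] 0.81 [247.  90.]
blue 188 [0.5473 0.1357 0.0547] [0.5324 0.0908 0.0501] [0.5532 0.1778 0.0574] ((543.2262573242188, 134.18380737304688), (12.874072074890137, 86.45977783203125), 6.215968608856201)
red 274 [0.5033 0.2131 0.0944] [0.4918 0.2039 0.0851] [0.5151 0.2243 0.0971] ((503.40704345703125, 214.02334594726562), (22.415924072265625, 19.194196701049805), 6.819432258605957)
green 140 [0.5412 0.2708 0.0131] [0.2974 0.2243 0.012 ] [0.5508 0.3175 0.069 ] ((417.7108154296875, 287.2906494140625), (258.069580078125, 84.81134033203125), 9.461034774780273)
```

View pics/w2.png

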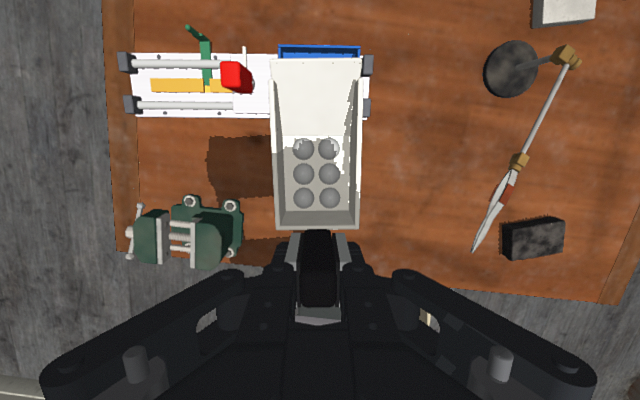

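The wrist view shows the six balls in the cup around (317,172), the lip just short of the blue far wall at (318,50), the knob at (235,75) and the pointer at (206,60). Next is the pour, pivoting about the lip.

```bash
cat >> h.py <<'E'
LIP=np.array([.103,0,.0405])
def lipplan(P,R,L1,t0,t1,az,n,ease=True):
    L0=P+R.apply(LIP);out=[]
    for i in range(1,n+1):
        f=i/n; f=f*f*(3-2*f) if ease else f
        RT=down(az)*Ro.from_rotvec([0,-np.radians(t0+(t1-t0)*f),0]);T=L0+(L1-L0)*f-RT.apply(LIP)
        d=R.inv().apply(T-P)/.04;w=(R.inv()*RT).as_rotvec()/.15
        r=np.round(np.r_[d,w],2)+0;out.append(r.tolist())
        P=P+R.apply(r[:3]*.04);R=R*Ro.from_rotvec(r[3:]*.15)
    print('max',np.abs(out).max(),P,P+R.apply(LIP));print(str(out).replace(' ',''));return P,R
E
python3 - <<'E'
from h import *
p,R=cur();s=np.array([.9925,.122,0]);tr=np.array([.5138,.1298,0]);z=np.array([0,0,1])
L=tr-.016*s
p,R=lipplan(p,R,L+.080*z,0,26,7.0,11)
p,R=lipplan(p,R,L+.073*z,26,38,7.0,12,False)
p,R=lipplan(p,R,L+.070*z,38,58,7.0,12,False)
E
```

```text
max 0.41 [0.4237 0.1188 0.1617] [0.4979 0.1279 0.0801]
[[0.01,0.0,0.05,0.0,-0.07,0.0],[0.02,0.0,0.15,0.0,-0.19,0.0],[0.05,0.01,0.22,0.0,-0.29,0.0],[0.08,0.0,0.27,0.0,-0.36,0.0],[0.11,0.01,0.31,0.0,-0.4,0.0],[0.15,0.01,0.3,0.0,-0.41,0.0],[0.17,0.01,0.3,0.0,-0.4,0.0],[0.17,0.0,0.25,0.0,-0.35,0.0],[0.15,0.01,0.21,0.0,-0.29,0.0],[0.12,0.0,0.13,0.0,-0.19,0.0],[0.04,0.0,0.04,0.0,-0.08,0.0]]
max 0.12 [0.442  0.121  0.1682] [0.4979 0.1279 0.0729]
[[0.02,0.0,-0.03,0.0,-0.11,0.0],[0.03,0.0,-0.03,0.0,-0.12,0.0],[0.02,0.0,-0.03,0.0,-0.11,0.0],[0.03,0.0,-0.03,0.0,-0.12,0.0],[0.02,0.0,-0.04,0.0,-0.12,0.0],[0.03,0.0,-0.03,0.0,-0.11,0.0],[0.03,0.0,-0.03,0.0,-0.12,0.0],[0.02,0.0,-0.03,0.0,-0.12,0.0],[0.03,0.0,-0.04,0.0,-0.11,0.0],[0.03,0.0,-0.03,0.0,-0.12,0.0],[0.02,0.0,-0.03,0.0,-0.12,0.0],[0.03,0.0,-0.03,0.0,-0.11,0.0]]
max 0.2 [0.4779 0.1254 0.1789] [0.498  0.1279 0.07  ]
[[0.03,0.0,-0.07,0.0,-0.2,0.0],[0.04,0.0,-0.07,0.0,-0.19,0.0],[0.03,0.0,-0.07,0.0,-0.19,0.0],[0.04,0.0,-0.07,0.0,-0.2,0.0],[0.03,0.0,-0.07,0.0,-0.19,0.0],[0.04,0.0,-0.07,0.0,-0.19,0.0],[0.03,0.0,-0.07,0.0,-0.2,0.0],[0.04,0.0,-0.07,0.0,-0.19,0.0],[0.03,0.0,-0.07,0.0,-0.2,0.0],[0.04,0.0,-0.07,0.0,-0.19,0.0],[0.03,0.0,-0.08,0.0,-0.19,0.0],[0.04,0.0,-0.07,0.0,-0.2,0.0]]
```

play_rows --pt "0.01 0 0.05 0 -0.07 0" --pt "0.02 0 0.15 0 -0.19 0" --pt "0.05 0.01 0.22 0 -0.29 0" --pt "0.08 0 0.27 0 -0.36 0" --pt "0.11 0.01 0.31 0 -0.4 0" --pt "0.15 0.01 0.3 0 -0.41 0" --pt "0.17 0.01 0.3 0 -0.4 0" --pt "0.17 0 0.25 0 -0.35 0" --pt "0.15 0.01 0.21 0 -0.29 0" --pt "0.12 0 0.13 0 -0.19 0" --pt "0.04 0 0.04 0 -0.08 0" --pt "0 0 0 0 0 0"

```text
time_s: 9.15
position: [0.4237, 0.1191, 0.1609]
tool_rot: [0.972, 0.06, -0.226, 0.014]
contact_force: [0.1, -0.2, -2.6]
gripper_width: 0.0156
gripper_force: 59.8
```

```bash
python3 - <<'E'
from h import *
p,R=cur();print(p,p+R.apply(LIP),R.as_rotvec(),bot.read_state()['qpos'])
for n in('top','side'):
    im,d=snap(n)
    for t in['cup_lip','cup_stem','tray_floor']:
        for r in bot.landmark_of(t,n)[:1]:print(n,t,np.round(r['position'],4),round(r['p'],2))
    if n=='side': cv2.imwrite('pics/s2.png',cv2.resize(im[150:320,200:440],None,fx=3,fy=3))
E
```

```text
[0.4237 0.1191 0.1609] [0.4977 0.1283 0.0792] [ 3.0275  0.1866 -0.7029] [0.1764 0.1995 1.4799 0.0248 1.9177 1.6272]
top cup_lip [ 0.502   0.2182 -0.0047] 0.35
top cup_stem [0.4325 0.1235 0.1782] 0.58
top tray_floor [0.5159 0.1342 0.032 ] 0.51
side cup_lip [0.4964 0.1313 0.0793] 0.68
side cup_stem [0.4352 0.1177 0.1787] 0.59
side tray_floor [0.5128 0.1321 0.0346] 0.89
```

View pics/s2.png

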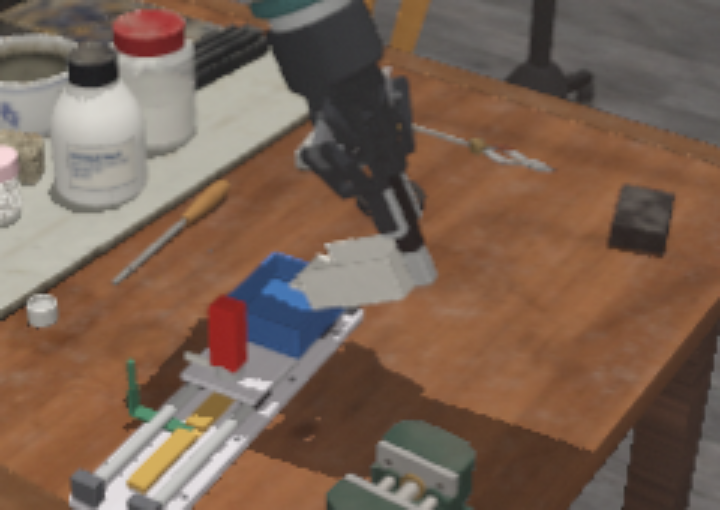

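The lip, at about (305,290) in the crop, hangs over the blue tray at (290,300), so I'll pour.

play_rows --pt "0.02 0 -0.03 0 -0.11 0" --pt "0.03 0 -0.03 0 -0.12 0" --pt "0.02 0 -0.03 0 -0.11 0" --pt "0.03 0 -0.03 0 -0.12 0" --pt "0.02 0 -0.04 0 -0.12 0" --pt "0.03 0 -0.03 0 -0.11 0" --pt "0.03 0 -0.03 0 -0.12 0" --pt "0.02 0 -0.03 0 -0.12 0" --pt "0.03 0 -0.04 0 -0.11 0" --pt "0.03 0 -0.03 0 -0.12 0" --pt "0.02 0 -0.03 0 -0.12 0" --pt "0.03 0 -0.03 0 -0.11 0"

```text
time_s: 10.75
position: [0.4421, 0.1215, 0.1682]
tool_rot: [0.944, 0.058, -0.326, 0.02]
contact_force: [0.0, -0.4, -3.1]
gripper_width: 0.015
gripper_force: 59.8
```

play_rows --pt "0.03 0 -0.07 0 -0.2 0" --pt "0.04 0 -0.07 0 -0.19 0" --pt "0.03 0 -0.07 0 -0.19 0" --pt "0.04 0 -0.07 0 -0.2 0" --pt "0.03 0 -0.07 0 -0.19 0" --pt "0.04 0 -0.07 0 -0.19 0" --pt "0.03 0 -0.07 0 -0.2 0" --pt "0.04 0 -0.07 0 -0.19 0" --pt "0.03 0 -0.07 0 -0.2 0" --pt "0.04 0 -0.07 0 -0.19 0" --pt "0.03 0 -0.08 0 -0.19 0" --pt "0.04 0 -0.07 0 -0.2 0"

```text
time_s: 11.95
position: [0.4782, 0.126, 0.179]
tool_rot: [0.872, 0.054, -0.485, 0.03]
contact_force: [0.5, -0.3, -1.9]
gripper_width: 0.0152
gripper_force: 59.9
```

play_rows --pt "0 0 0 0 0 0" --pt "0 0 0 0 0 0" --pt "0 0 0 0 0 0" --pt "0 0 0 0 0 0" --pt "0 0 0 0 0 0" --pt "0 0 0 0 0 0" --pt "0 0 0 0 0 0" --pt "0 0 0 0 0 0" --pt "0 0 0 0 0 0"

```text
time_s: 12.85
position: [0.4778, 0.1259, 0.1789]
tool_rot: [0.873, 0.054, -0.484, 0.03]
contact_force: [0.5, -0.0, -1.8]
gripper_width: 0.0152
gripper_force: 60.0
```

```bash
python3 - <<'E'
from h import *
p,R=cur();print(p,p+R.apply(LIP))
i1,_=snap('side');i2,_=snap('wrist')
for n in('side','wrist'):
    for k in range(1,7):
        print(n,k,[(np.round(r['position'],3).tolist(),round(r['p'],2)) for r in bot.landmark_of('ball%d_center'%k,n)[:1]])
a=cv2.resize(i1[200:300,230:350],(480,400));b=cv2.resize(i2[:,:],(640,400))
cv2.imwrite('pics/p3.png',np.vstack([np.hstack([a,np.zeros((400,160,3),np.uint8)]),b])[:,:640][:,:])
im=cv2.imread('pics/p3.png');cv2.imwrite('pics/p3.png',cv2.resize(im,(480,600)))
# retract plan: lip up & untilt
s=np.array([.9925,.122,0]);L=p+R.apply(LIP)
q=lipplan(p,R,L-.03*s+np.array([0,0,.15]),58,0,7.0,12)
E
```

```text
[0.4778 0.1259 0.1789] [0.4979 0.1284 0.0701]
side 1 [([0.519, 0.124, 0.041], 0.6)]
side 2 [([0.506, 0.121, 0.038], 0.55)]
side 3 []
side 4 [([0.496, 0.127, 0.191], 0.72)]
side 5 []
side 6 [([0.545, 0.123, 0.039], 0.54)]
wrist 1 []
wrist 2 [([0.504, 0.118, 0.038], 0.77)]
wrist 3 []
wrist 4 [([0.502, 0.128, 0.072], 0.23)]
wrist 5 [([0.514, 0.118, 0.055], 0.76)]
wrist 6 []
max 0.84 [0.366  0.1122 0.2607] [0.4683 0.1247 0.2202]
[[-0.09,0.0,0.03,0.01,0.13,0.0],[-0.25,0.0,0.06,0.0,0.37,0.0],[-0.36,0.0,0.09,0.0,0.56,0.0],[-0.43,0.0,0.07,0.0,0.69,0.0],[-0.46,0.0,0.05,0.0,0.79,0.0],[-0.46,0.0,0.01,0.0,0.84,0.0],[-0.41,0.0,-0.03,0.0,0.83,0.0],[-0.35,0.0,-0.06,0.0,0.79,0.0],[-0.27,0.0,-0.08,0.0,0.7,0.0],[-0.18,0.0,-0.08,0.0,0.55,0.0],[-0.11,0.0,-0.05,0.0,0.37,0.0],[-0.03,0.0,-0.03,0.0,0.13,0.0]]
```

View pics/p3.png

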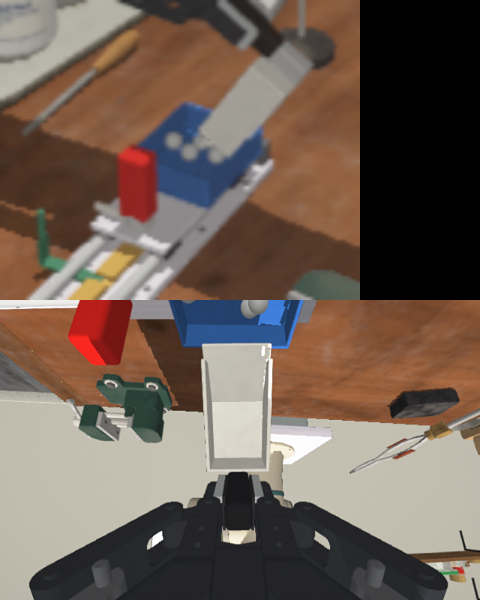

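The wrist view shows the cup empty (its floor bare around (237,435)), and balls show in the blue tray. I'll retract and carry the cup back.

play_rows --pt "-0.09 0 0.03 0.01 0.13 0" --pt "-0.25 0 0.06 0 0.37 0" --pt "-0.36 0 0.09 0 0.56 0" --pt "-0.43 0 0.07 0 0.69 0" --pt "-0.46 0 0.05 0 0.79 0" --pt "-0.46 0 0.01 0 0.84 0" --pt "-0.41 0 -0.03 0 0.83 0" --pt "-0.35 0 -0.06 0 0.79 0" --pt "-0.27 0 -0.08 0 0.7 0" --pt "-0.18 0 -0.08 0 0.55 0" --pt "-0.11 0 -0.05 0 0.37 0" --pt "-0.03 0 -0.03 0 0.13 0"

```text
time_s: 14.75
position: [0.3651, 0.1121, 0.2617]
tool_rot: [0.998, 0.061, 0.002, -0.001]
contact_force: [-0.1, -0.4, -1.5]
gripper_width: 0.0153
gripper_force: 59.8
```

```bash
python3 - <<'E'
from h import *
p,R=cur();print(p,R.as_matrix()[:,2])
i,d=snap('top')
for k in (1,2,3): print([(np.round(r['position'],3).tolist(),round(r['p'],2)) for r in bot.landmark_of('ball%d_center'%k,'top')[:6]])
p,R=plan(p,R,np.array([.4494,-.252,.262]),down(-13.4),20)
plan(p,R,np.array([.4494,-.252,.073]),down(-13.4),11)
E
```

```text
[0.3651 0.1121 0.2617] [ 0.0037  0.0015 -1.    ]
[([0.522, 0.126, 0.038], 0.48)]
[]
[([0.505, 0.163, 0.041], 0.35)]
max 0.68
[[0.01,0.07,0.0,0.0,0.0,0.02],[0.02,0.19,0.0,0.0,0.0,0.05],[0.03,0.3,0.0,0.0,0.0,0.07],[0.05,0.4,0.0,0.0,0.0,0.11],[0.07,0.49,0.0,0.0,0.0,0.12],[0.09,0.55,0.0,0.0,-0.01,0.14],[0.11,0.6,0.0,0.0,0.0,0.16],[0.14,0.65,0.0,0.0,0.0,0.17],[0.16,0.66,-0.01,0.0,0.0,0.17],[0.17,0.68,0.0,-0.01,0.0,0.18],[0.2,0.67,0.0,0.0,0.0,0.17],[0.21,0.65,0.0,0.0,-0.01,0.18],[0.21,0.62,0.0,0.0,0.0,0.17],[0.22,0.57,0.0,0.0,0.0,0.15],[0.21,0.52,0.0,0.0,0.0,0.14],[0.19,0.45,0.0,0.0,0.0,0.13],[0.17,0.37,0.0,0.0,0.0,0.1],[0.13,0.28,0.0,0.0,0.0,0.08],[0.08,0.17,0.0,0.0,0.0,0.05],[0.03,0.06,0.0,0.0,0.0,0.01]]
max 0.64
[[0.0,0.0,0.11,0.0,0.0,0.0],[0.0,0.0,0.3,0.0,0.0,0.0],[0.0,0.0,0.45,0.0,0.0,0.0],[0.0,0.0,0.56,0.0,0.0,0.0],[0.0,0.0,0.62,0.0,0.0,0.0],[0.0,0.0,0.64,0.0,0.0,0.0],[0.0,0.0,0.63,0.0,0.0,0.0],[0.0,0.0,0.55,0.0,0.0,0.0],[0.0,0.0,0.45,0.0,0.0,0.0],[0.0,0.0,0.31,0.0,0.0,0.0],[0.0,0.0,0.11,0.0,0.0,0.0]]
```

play_rows --pt "0.01 0.07 0 0 0 0.02" --pt "0.02 0.19 0 0 0 0.05" --pt "0.03 0.3 0 0 0 0.07" --pt "0.05 0.4 0 0 0 0.11" --pt "0.07 0.49 0 0 0 0.12" --pt "0.09 0.55 0 0 -0.01 0.14" --pt "0.11 0.6 0 0 0 0.16" --pt "0.14 0.65 0 0 0 0.17" --pt "0.16 0.66 -0.01 0 0 0.17" --pt "0.17 0.68 0 -0.01 0 0.18"

```text
time_s: 15.95
position: [0.4082, -0.0718, 0.2607]
tool_rot: [1.0, -0.029, -0.001, 0.0]
contact_force: [0.2, -0.7, -1.9]
gripper_width: 0.0152
gripper_force: 59.9
```

play_rows --pt "0.2 0.67 0 0 0 0.17" --pt "0.21 0.65 0 0 -0.01 0.18" --pt "0.21 0.62 0 0 0 0.17" --pt "0.22 0.57 0 0 0 0.15" --pt "0.21 0.52 0 0 0 0.14" --pt "0.19 0.45 0 0 0 0.13" --pt "0.17 0.37 0 0 0 0.1" --pt "0.13 0.28 0 0 0 0.08" --pt "0.08 0.17 0 0 0 0.05" --pt "0.03 0.06 0 0 0 0.01"

```text
time_s: 16.95
position: [0.4502, -0.2524, 0.2608]
tool_rot: [0.993, -0.117, -0.002, 0.0]
contact_force: [-0.6, -0.0, -1.1]
gripper_width: 0.015
gripper_force: 59.9
```

play_rows --pt "0 0 0.11 0 0 0" --pt "0 0 0.3 0 0 0" --pt "0 0 0.45 0 0 0" --pt "0 0 0.56 0 0 0" --pt "0 0 0.62 0 0 0" --pt "0 0 0.64 0 0 0" --pt "0 0 0.63 0 0 0" --pt "0 0 0.55 0 0 0" --pt "0 0 0.43 0 0 0" --pt "0 0 0.25 0 0 0" --pt "0 0 0.07 0 0 0" --pt "0 0 0 0 0 0"

```text
time_s: 18.15
position: [0.4496, -0.2518, 0.0766]
tool_rot: [0.993, -0.116, -0.002, 0.001]
contact_force: [-0.7, 0.1, -1.6]
gripper_width: 0.0154
gripper_force: 59.9
```

```bash
python3 - <<'E'
from h import *
p,R=cur();print(p,R.as_matrix())
for n in('top','side'):
    im,d=snap(n)
    for t in['cup_lip','cup_stem','cup']:
        for r in bot.landmark_of(t,n)[:1]:print(n,t,np.round(r['position'],4),round(r['p'],2))
E
```

```text
[ 0.4496 -0.2518  0.0766] [[ 0.9729 -0.231  -0.0031]
 [-0.231  -0.9729 -0.0007]
 [-0.0029  0.0014 -1.    ]]
top cup_lip [ 0.55   -0.2758  0.0363] 0.71
top cup_stem [ 0.4476 -0.2517  0.0934] 0.98
top cup [ 0.4848 -0.2591  0.0038] 0.96
side cup_lip [ 0.5488 -0.272   0.0327] 0.84
side cup_stem [ 0.4496 -0.2534  0.0972] 0.98
side cup [ 0.4881 -0.261   0.0114] 0.79
```

Everything is consistent, with the cup about 9 mm above the table. I'll lower it slowly to contact.

play_rows --pt "0 0 0.06 0 0 0" --pt "0 0 0.06 0 0 0" --pt "0 0 0.04 0 0 0" --pt "0 0 0.03 0 0 0" --pt "0 0 0.02 0 0 0" --pt "0 0 0.01 0 0 0" --pt "0 0 0 0 0 0"

```text
time_s: 19.25
position: [0.4496, -0.2521, 0.068]
tool_rot: [0.993, -0.116, -0.001, 0.001]
contact_force: [-0.3, 0.1, -0.5]
gripper_width: 0.0151
gripper_force: 60.2
```

play_rows --pt "0 0 0.01 0 0 0" --pt "0 0 0.01 0 0 0" --pt "0 0 0 0 0 0"

```text
time_s: 19.55
position: [0.4496, -0.2521, 0.0678]
tool_rot: [0.993, -0.116, -0.001, 0.001]
contact_force: [-4.4, 2.9, 5.6]
gripper_width: 0.015
gripper_force: 61.1
```

play_rows --pt "0 0 0 0 0 0" --pt "0 0 0 0 0 0" --pt "0 0 0 0 0 0" --pt "0 0 0 0 0 0" --pt "0 0 0 0 0 0" --pt "0 0 -0.2 0 0 0" --pt "0 0 -0.5 0 0 0" --pt "0 0 -0.8 0 0 0" --pt "0 0 -0.9 0 0 0" --pt "0 0 -0.9 0 0 0" --pt "0 0 -0.7 0 0 0" --pt "0 0 -0.3 0 0 0" --fingers 50

```text
time_s: 20.75
position: [0.4508, -0.2524, 0.243]
tool_rot: [0.993, -0.116, 0.001, 0.002]
contact_force: [0.5, -0.2, -0.2]
gripper_width: 0.0501
gripper_force: 0.0
```

```bash
python3 - <<'E'
from h import *
p,R=cur();print(p)
i1,_=snap('wrist');i2,_=snap('side')
for t in['cup_lip','cup_stem','cup']:
    for n in('wrist','side'):
        for r in bot.landmark_of(t,n)[:1]:print(n,t,np.round(r['position'],4),round(r['p'],2))
a=cv2.resize(i2[150:310,220:440],(640,466));cv2.imwrite('pics/p4.png',a)
plan(p,R,np.array([.43,.16,.25]),down(7.0),20)
E
```

```text
[ 0.4508 -0.2524  0.243 ]
wrist cup_lip [ 0.5531 -0.2709  0.0286] 0.67
side cup_lip [ 0.5489 -0.2744  0.0252] 0.65
wrist cup_stem [ 0.4481 -0.2537  0.0863] 0.55
side cup_stem [ 0.4487 -0.2522  0.0863] 0.66
wrist cup [ 0.4878 -0.2606 -0.0012] 0.73
side cup [ 0.4844 -0.2594  0.0028] 0.62
max 0.77
[[-0.02,-0.07,0.0,0.0,0.0,-0.02],[-0.06,-0.21,-0.01,0.0,0.0,-0.05],[-0.09,-0.32,0.0,0.0,0.0,-0.07],[-0.12,-0.43,-0.01,0.0,0.0,-0.11],[-0.13,-0.53,-0.01,0.0,0.0,-0.12],[-0.14,-0.6,-0.02,0.01,0.0,-0.14],[-0.14,-0.66,-0.01,0.0,0.0,-0.16],[-0.13,-0.71,-0.01,0.0,0.0,-0.16],[-0.12,-0.75,-0.02,0.0,-0.01,-0.18],[-0.1,-0.77,-0.01,0.0,0.0,-0.18],[-0.08,-0.76,-0.02,0.0,0.0,-0.17],[-0.06,-0.76,-0.01,0.01,0.0,-0.18],[-0.04,-0.72,-0.02,0.0,0.0,-0.16],[-0.02,-0.68,-0.01,0.0,0.0,-0.16],[0.0,-0.62,-0.01,0.0,0.0,-0.14],[0.0,-0.54,-0.01,0.0,0.0,-0.12],[0.02,-0.44,-0.01,0.0,0.0,-0.11],[0.02,-0.34,0.0,0.0,0.0,-0.07],[0.01,-0.21,-0.01,0.01,0.0,-0.05],[0.01,-0.08,0.0,0.0,0.0,-0.02]]
```

View pics/p4.png

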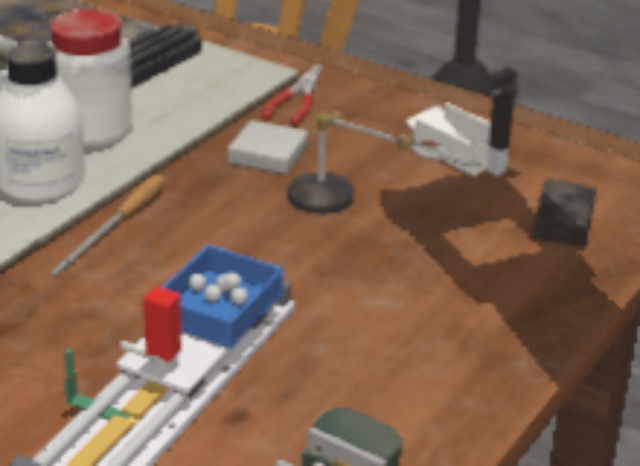

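The side crop shows the cup standing upright at the right, at (470,135), and balls in the tray at (218,290). On to the knob.

play_rows --pt "-0.02 -0.07 0 0 0 -0.02" --pt "-0.06 -0.21 -0.01 0 0 -0.05" --pt "-0.09 -0.32 0 0 0 -0.07" --pt "-0.12 -0.43 -0.01 0 0 -0.11" --pt "-0.13 -0.53 -0.01 0 0 -0.12" --pt "-0.14 -0.6 -0.02 0.01 0 -0.14" --pt "-0.14 -0.66 -0.01 0 0 -0.16" --pt "-0.13 -0.71 -0.01 0 0 -0.16" --pt "-0.12 -0.75 -0.02 0 -0.01 -0.18" --pt "-0.1 -0.77 -0.01 0 0 -0.18" --fingers 36

```text
time_s: 22.15
position: [0.4391, -0.0433, 0.2433]
tool_rot: [1.0, -0.026, -0.002, -0.0]
contact_force: [0.3, -0.6, -0.5]
gripper_width: 0.0362
gripper_force: 0.0
```

play_rows --pt "-0.08 -0.76 -0.02 0 0 -0.17" --pt "-0.06 -0.76 -0.01 0.01 0 -0.18" --pt "-0.04 -0.72 -0.02 0 0 -0.16" --pt "-0.02 -0.68 -0.01 0 0 -0.16" --pt "0 -0.62 -0.01 0 0 -0.14" --pt "0 -0.54 -0.01 0 0 -0.12" --pt "0.02 -0.44 -0.01 0 0 -0.11" --pt "0.02 -0.34 0 0 0 -0.07" --pt "0.01 -0.21 -0.01 0.01 0 -0.05" --pt "0.01 -0.08 0 0 0 -0.02" --pt "0 0 0 0 0 0"

```text
time_s: 23.25
position: [0.4294, 0.1606, 0.2475]
tool_rot: [0.998, 0.061, -0.002, -0.002]
contact_force: [0.2, -0.3, 0.3]
gripper_width: 0.036
gripper_force: 0.0
```

```bash
cat >> h.py <<'E'
def colours():
    im,d=snap('wrist');c=bot.calibration('wrist');hsv=cv2.cvtColor(im,cv2.COLOR_BGR2HSV);o={}
    for nm,lo,hi,z0,z1 in(('blue',(105,120,40),(125,255,255),.05,.06),('red',(0,200,60),(4,255,255),.088,.1),('green',(55,120,30),(85,255,255),.008,.07),('brass',(18,120,80),(30,255,255),.01,.03)):
        V,U=np.nonzero((cv2.inRange(hsv,lo,hi)>0)&(d>0));X=np.array([unproj('wrist',u,v,d[v,u],c) for u,v in zip(U,V)]).reshape(-1,3)
        k=(X[:,2]>z0)&(X[:,2]<z1)&(np.abs(X[:,0]-.51)<.07);o[nm]=X[k]
        if k.sum()>5:print(nm,k.sum(),np.median(X[k],0),cv2.minAreaRect((X[k][:,:2]*1000).astype(np.float32)))
    return im,o
E
python3 - <<'E'
from h import *
p,R=cur();print(p)
im,o=colours();cv2.imwrite('pics/w5.png',im)
for t in['knob_top','notch','index','tray_floor']+['ball%d_center'%k for k in range(1,7)]:
    for r in bot.landmark_of(t,'wrist')[:1]:print(t,np.round(r['position'],4),round(r['p'],2),proj('wrist',r['position']).round())
plan(p,R,np.array([.5034,.214,.20]),down(7.0),6)
E
```

```text
[0.4294 0.1606 0.2475]
blue 785 [0.5205 0.1284 0.0544] ((512.5828857421875, 130.54212951660156), (73.69869232177734, 88.03746032714844), 6.744726657867432)
red 306 [0.5025 0.2175 0.0938] ((503.12939453125, 214.9579620361328), (21.958412170410156, 19.034353256225586), 3.4699575901031494)
green 261 [0.5354 0.2711 0.0119] ((524.9280395507812, 271.2336120605469), (51.32955551147461, 10.871228218078613), 4.270760536193848)
brass 882 [0.4952 0.291  0.0151] ((495.7392272949219, 289.15704345703125), (14.170570373535156, 95.71642303466797), 6.6200456619262695)
knob_top [0.5032 0.2146 0.091 ] 0.79 [271. 111.]
notch [0.4954 0.2699 0.0146] 0.85 [236. 115.]
index [0.5011 0.2179 0.0125] 0.72 [278. 116.]
tray_floor [0.5112 0.1315 0.0309] 0.79 [351. 116.]
ball1_center [0.5141 0.1303 0.0387] 0.41 [353. 113.]
ball2_center [0.5433 0.124  0.0368] 0.59 [363.  87.]
ball3_center [ 0.499   0.2159 -0.0036] 0.42 [282. 118.]
ball4_center [0.5192 0.11   0.0405] 0.41 [372. 110.]
ball5_center [0.5139 0.1195 0.052 ] 0.55 [365. 114.]
ball6_center [0.542  0.1233 0.0372] 0.53 [363.  88.]
max 0.48
[[0.15,-0.08,0.09,0.0,0.0,0.0],[0.37,-0.2,0.22,-0.01,0.01,0.0],[0.48,-0.27,0.28,0.0,0.0,0.0],[0.48,-0.26,0.29,-0.01,0.01,0.0],[0.37,-0.2,0.22,-0.01,0.0,0.0],[0.15,-0.09,0.09,0.0,0.01,0.0]]
```

View pics/w5.png

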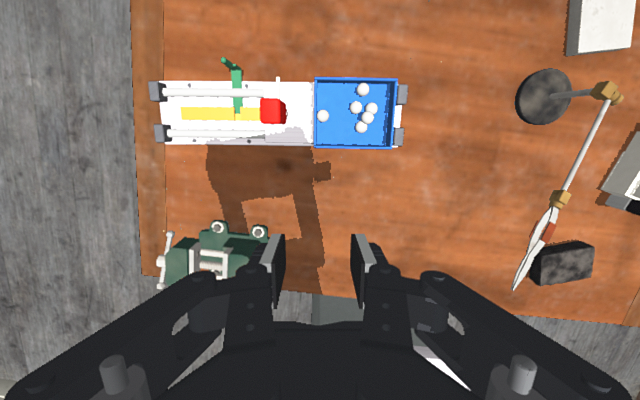

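All six balls are in the tray: (363,89), (356,107), (371,108), (367,117), (361,127) and (323,115). The knob is at (271,111) and the pointer at (237,90).

play_rows --pt "0.15 -0.08 0.09 0 0 0" --pt "0.37 -0.21 0.22 -0.01 0.01 0" --pt "0.48 -0.27 0.28 0 0 0" --pt "0.48 -0.27 0.29 -0.01 0.01 0" --pt "0.37 -0.21 0.22 -0.01 0 0" --pt "0.15 -0.09 0.09 0 0.01 0" --pt "0 0 0 0 0 0"

```text
time_s: 24.5
position: [0.5033, 0.2155, 0.1987]
tool_rot: [0.998, 0.061, -0.001, 0.0]
contact_force: [-0.2, -0.3, 0.1]
gripper_width: 0.0361
gripper_force: 0.0
```

```bash
python3 - <<'E'
from h import *
p,R=cur();print(p,R.as_matrix()[:,2])
im,o=colours();u=np.array([-.122,.9925])
for k in('red','green','brass'):
    if len(o[k])>5:
        y=o[k][:,:2]@u;print(k,np.percentile(y,[2,50,98]))
g=o['green']
if len(g): print([ (round(h,3),np.percentile(g[(g[:,2]<h)][:,:2]@u,[5,50,95]).round(4)) for h in(.014,.02,.07) if (g[:,2]<h).sum()>3])
for t in['knob_top','notch']:
    for r in bot.landmark_of(t,'wrist')[:1]:print(t,np.round(r['position'],4),round(r['p'],2))
plan(p,R,np.array([.5031,.2147,.079]),down(7.0),8)
E
```

```text
[0.5033 0.2155 0.1987] [-0.0013 -0.0006 -1.    ]
blue 919 [0.5149 0.1259 0.0547] ((512.5443725585938, 131.57388305664062), (73.5615005493164, 88.24595642089844), 6.200247764587402)
red 586 [0.5048 0.216  0.0947] ((503.5755310058594, 215.82211303710938), (23.348485946655273, 17.8133544921875), 6.537826061248779)
green 106 [0.529  0.2711 0.0128] ((525.3237915039062, 271.3768310546875), (51.93278884887695, 10.337838172912598), 4.873119354248047)
brass 1193 [0.4961 0.2884 0.016 ] ((496.0686950683594, 286.443603515625), (15.460636138916016, 102.48512268066406), 6.07538366317749)
red [0.1439 0.1532 0.1616]
green [0.2002 0.2051 0.2098]
brass [0.1739 0.2258 0.2728]
[(0.014, array([0.2005, 0.2053, 0.2097])), (0.02, array([0.2004, 0.2052, 0.2097])), (0.07, array([0.2004, 0.2051, 0.2097]))]
knob_top [0.5069 0.2141 0.0917] 0.71
notch [0.4967 0.2692 0.0143] 0.69
max 0.55
[[0.0,0.0,0.13,0.0,0.0,0.0],[0.0,0.0,0.34,0.0,0.0,0.0],[0.0,0.01,0.48,0.0,0.0,0.0],[0.0,0.0,0.55,0.0,0.0,0.0],[0.0,0.0,0.55,0.0,0.01,0.0],[0.0,0.01,0.48,0.0,0.0,0.0],[0.0,0.0,0.33,0.0,0.0,0.0],[-0.01,0.0,0.13,0.0,0.0,0.0]]
```

play_rows --pt "0 0 0.13 0 0 0.04" --pt "0 0 0.34 0 0 0.04" --pt "0 0 0.48 0 0 0" --pt "0 0 0.55 0 0 0" --pt "0 0 0.55 0 0 0" --pt "0 0 0.48 0 0 0" --pt "0 0 0.33 0 0 0" --pt "0 0 0.13 0 0 0" --pt "0 0 0 0 0 0"

```text
time_s: 25.55
position: [0.503, 0.2151, 0.0796]
tool_rot: [0.998, 0.055, -0.0, 0.0]
contact_force: [0.6, 0.7, -0.1]
gripper_width: 0.0362
gripper_force: 0.0
```

play_rows --pt "0 0 0 0 0 0" --pt "0 0 0 0 0 0" --pt "0 0 0 0 0 0" --pt "0 0 0 0 0 0" --pt "0 0 0 0 0 0" --pt "0 0 0 0 0 0" --fingers 8 --force 40

```text
time_s: 26.15
position: [0.5038, 0.2155, 0.0813]
tool_rot: [0.998, 0.055, 0.001, -0.0]
contact_force: [-0.5, 1.5, 5.6]
gripper_width: 0.0194
gripper_force: 41.0
```

```bash
python3 - <<'E'
from h import *
p,R=cur();print(p,R.as_matrix());s=bot.read_state();print(s['contact_force'],s['wrist_torque'],s['gripper_width'],s['gripper_force'],p[:2]@[-.1097,.994])
im,d=snap('top');print([np.round(r['position'],4) for r in bot.landmark_of('knob_top','top')[:1]])
E
```

```text
[0.5038 0.2155 0.0813] [[ 0.994   0.1098  0.0021]
 [ 0.1098 -0.994   0.0008]
 [ 0.0022 -0.0005 -1.    ]]
[-0.4995  1.4703  5.6197] [ 0.0915  0.2922 -0.13  ] 0.01938173092997742 40.95803081989288 0.1589716259473273
[array([0.5051, 0.2143, 0.094 ])]
```

play_rows --pt "0 -0.05 0 0 0 0" --pt "0 -0.1 0 0 0 0" --pt "0 -0.1 0 0 0 0" --pt "0 -0.1 0 0 0 0" --pt "0 -0.1 0 0 0 0" --pt "0 -0.1 0 0 0 0" --pt "0 -0.1 0 0 0 0" --pt "0 -0.1 0 0 0 0" --pt "0 -0.1 0 0 0 0" --pt "0 -0.1 0 0 0 0" --pt "0 -0.05 0 0 0 0" --pt "0 0 0 0 0 0"

```text
time_s: 27.45
position: [0.4996, 0.2549, 0.0813]
tool_rot: [0.998, 0.055, 0.001, 0.0]
contact_force: [-0.8, -0.2, 6.4]
gripper_width: 0.0194
gripper_force: 41.1
```

play_rows --pt "0 -0.05 0 0 0 0" --pt "0 -0.05 0 0 0 0" --pt "0 0 0 0 0 0"

```text
time_s: 27.75
position: [0.4992, 0.2587, 0.0814]
tool_rot: [0.999, 0.055, 0.001, 0.0]
contact_force: [-0.9, -1.4, 5.7]
gripper_width: 0.0194
gripper_force: 41.1
```

```bash
python3 - <<'E'
from h import *
p,R=cur();s=bot.read_state();print(p,p[:2]@[-.1097,.994],s['contact_force'],s['contact_force'][:2]@np.array([-.1097,.994]),R.as_matrix()[:,2])
im,o=colours()
u=np.array([-.1097,.994])
for k in('red','green'):
    if len(o[k])>5:print(k,np.percentile(o[k][:,:2]@u,[2,50,98]))
for n in('wrist','top','side'):
    if n!='wrist':snap(n)
    for t in['notch','index','knob_top']:
        for r in bot.landmark_of(t,n)[:1]:print(n,t,np.round(r['position'],4),round(r['p'],2),np.round(np.array(r['position'])[:2]@u,4))
E
```

```text
[0.4992 0.2587 0.0814] 0.20242333896020986 [-0.9229 -1.4218  5.7248] -1.3120232041386755 [ 0.0023 -0.     -1.    ]
blue 2779 [0.5226 0.1519 0.0539] ((508.037109375, 173.92840576171875), (74.01990509033203, 88.7096176147461), 6.031716346740723)
red 2198 [0.5014 0.2586 0.0939] ((499.28192138671875, 258.4140930175781), (23.852386474609375, 19.234882354736328), 6.565977573394775)
green 86 [0.5367 0.2714 0.0119] ((539.5907592773438, 273.1114196777344), (21.09741973876953, 10.867050170898438), 5.296631336212158)
brass 1870 [0.4944 0.3075 0.0151] ((493.5950012207031, 308.0062255859375), (16.02687644958496, 60.91301727294922), 6.229794979095459)
red [0.193  0.2019 0.2112]
green [0.2067 0.2115 0.2177]
wrist index [0.4956 0.26   0.0137] 0.65 0.2041
wrist knob_top [0.4999 0.2621 0.0931] 0.92 0.2057
top notch [ 0.6541 -0.1428  0.0023] 0.37 -0.2137
top index [0.4941 0.2583 0.0163] 0.93 0.2025
top knob_top [0.5003 0.2578 0.0962] 0.6 0.2014
side notch [0.4987 0.2581 0.0166] 0.69 0.2018
side index [0.4987 0.2561 0.0146] 0.97 0.1999
side knob_top [0.5004 0.2565 0.0964] 0.6 0.2001
```

play_rows --pt "0 -0.05 0 0 0 0" --pt "0 -0.05 0 0 0 0" --pt "0 0 0 0 0 0"

```text
time_s: 28.65
position: [0.4988, 0.2626, 0.0813]
tool_rot: [0.998, 0.055, 0.001, 0.0]
contact_force: [0.1, -1.3, 5.8]
gripper_width: 0.0191
gripper_force: 41.1
```

play_rows --pt "0 -0.025 0 0 0 0" --pt "0 0 0 0 0 0"

```text
time_s: 28.85
position: [0.4987, 0.2633, 0.0814]
tool_rot: [0.999, 0.055, 0.001, 0.0]
contact_force: [-1.1, -3.3, 6.6]
gripper_width: 0.0195
gripper_force: 41.2
```

play_rows --pt "0 -0.025 0 0 0 0" --pt "0 0 0 0 0 0"

```text
time_s: 29.05
position: [0.4986, 0.2643, 0.0813]
tool_rot: [0.999, 0.055, 0.001, 0.0]
contact_force: [-0.8, -3.6, 6.1]
gripper_width: 0.0197
gripper_force: 41.2
```

play_rows --pt "0 -0.025 0 0 0 0" --pt "0 0 0 0 0 0"

```text
time_s: 29.25
position: [0.4984, 0.2657, 0.0813]
tool_rot: [0.998, 0.055, 0.001, -0.0]
contact_force: [0.0, -1.2, 5.1]
gripper_width: 0.0198
gripper_force: 41.1
```

play_rows --pt "0 -0.025 0 0 0 0" --pt "0 0 0 0 0 0" --pt "0 0 0 0 0 0"

```text
time_s: 29.55
position: [0.4983, 0.267, 0.0813]
tool_rot: [0.998, 0.055, 0.001, -0.0]
contact_force: [-0.8, -0.4, 4.6]
gripper_width: 0.0195
gripper_force: 41.0
```

play_rows --pt "0 -0.025 0 0 0 0" --pt "0 0 0 0 0 0" --pt "0 0 0 0 0 0"

```text
time_s: 29.85
position: [0.4982, 0.2684, 0.0813]
tool_rot: [0.998, 0.055, 0.001, -0.001]
contact_force: [-0.4, 3.4, 4.4]
gripper_width: 0.0194
gripper_force: 41.0
```

play_rows --pt "0 -0.025 0 0 0 0" --pt "0 0 0 0 0 0" --pt "0 0 0 0 0 0"

```text
time_s: 30.15
position: [0.4981, 0.269, 0.0814]
tool_rot: [0.998, 0.055, 0.001, -0.0]
contact_force: [-0.5, -0.0, 6.1]
gripper_width: 0.0192
gripper_force: 41.1
```

```bash
python3 - <<'E'
from h import *
u=np.array([-.1097,.994])
for i in range(6):
    s=bot.read_state();print(s['position'][:2]@u,s['contact_force'],s['contact_force'][:2]@u);bot.snapshot('wrist')
E
```

```text
0.2127731716181383 [-0.4502 -0.0044  6.1213] 0.044975157395201
0.21277323626689768 [-0.3538  1.1021  5.67  ] 1.1342976654791872
0.21276003805528826 [ 0.0615 -0.4382  5.5116] -0.4423581209996724
0.2127632518299949 [-0.0231 -0.1271  6.3169] -0.12379994547273103
0.21278571286005735 [-0.3877  0.4653  5.3894] 0.5050566605893383
0.21278985251599147 [0.193  1.1122 5.71  ] 1.0843889980560553
```

play_rows --pt "0 -0.015 0 0 0 0" --pt "0 0 0 0 0 0" --pt "0 0 0 0 0 0"

```text
time_s: 30.75
position: [0.4981, 0.2692, 0.0813]
tool_rot: [0.998, 0.055, 0.001, 0.0]
contact_force: [-1.0, -1.5, 6.0]
gripper_width: 0.0191
gripper_force: 41.2
```

play_rows --pt "0 -0.015 0 0 0 0" --pt "0 0 0 0 0 0" --pt "0 0 0 0 0 0"

```text
time_s: 31.05
position: [0.498, 0.2694, 0.0813]
tool_rot: [0.999, 0.055, 0.001, 0.001]
contact_force: [0.2, -5.0, 6.5]
gripper_width: 0.0193
gripper_force: 41.3
```

```bash
cat > f.py <<'E'
from h import *
u=np.array([-.1097,.994]);F=[]
for i in range(6):
    s=bot.read_state();F.append(s['contact_force'][:2]@u);bot.snapshot('wrist')
print(s['position'],s['position'][:2]@u,np.mean(F),np.std(F),s['time_s'])
E
python3 f.py
```

```text
[0.4981 0.2694 0.0814] 0.21311890427354216 -4.595796972790084 0.4694541254461164 31.3
```

play_rows --pt "0 0.01 0 0 0 0" --pt "0 0.01 0 0 0 0" --pt "0 0 0 0 0 0" --pt "0 0 0 0 0 0"

```text
time_s: 31.75
position: [0.4981, 0.2692, 0.0813]
tool_rot: [0.998, 0.055, 0.001, -0.0]
contact_force: [-1.2, -1.4, 4.4]
gripper_width: 0.0193
gripper_force: 41.2
```

```bash
python3 f.py; python3 - <<'E'
from h import *
im,o=colours();u=np.array([-.1097,.994])
for k in('red','green'):
    if len(o[k])>5:print(k,np.percentile(o[k][:,:2]@u,[2,50,98]))
i2,_=snap('side')
cv2.imwrite('pics/p6.png',np.vstack([cv2.resize(i2[190:310,190:382],(480,300)),cv2.resize(im,(480,300))]))
E
```

```text
[0.4981 0.2692 0.0813] 0.21297031802680372 -0.968839666657901 0.45543727223422475 32.0
blue 2677 [0.5207 0.1617 0.0538] ((506.6693420410156, 184.40664672851562), (74.41109466552734, 88.4952392578125), 6.212150573730469)
red 2190 [0.5002 0.269  0.0938] ((497.90020751953125, 268.78155517578125), (24.270130157470703, 19.301912307739258), 6.765948295593262)
green 101 [0.5369 0.2713 0.0121] ((540.3955078125, 272.9144592285156), (22.168699264526367, 10.318756103515625), 6.207965850830078)
brass 1554 [0.494  0.3127 0.0151] ((492.982666015625, 312.9784851074219), (16.320823669433594, 49.95121383666992), 6.327134132385254)
red [0.2035 0.2124 0.2216]
green [0.2069 0.2098 0.2172]
```

View pics/p6.png

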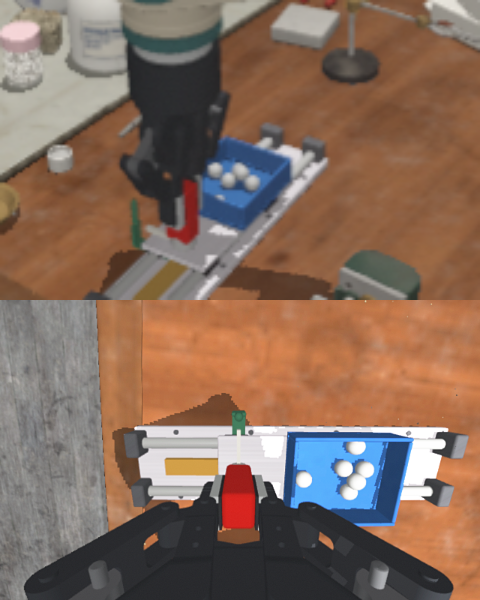

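The knob stands level with the green pointer at (238,420). The detent is engaged, the residual force is about 1 N, and six balls are in the tray.

```bash
python3 -c "
from rig import bot
print(bot.close_job())"
```

```text
the job is handed in; nothing more can be done
None
```

The job is handed in at about 32 s of the 72 s: the six balls are in the tray, the empty cup stands upright in its old place, and the gripper still holds the knob, with the carriage clicked into the notch at the green pointer.

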